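Clamp a stone in its display cradle under the bench screw press

TASK

The blue palm stone has just been laid on wet glue in its walnut display cradle. Carry the cradle level, set it inside the rim of the green screw press's pulled-out bed with its long side along the slide, let go and push the bed fully home; then wind the handwheel clockwise until the foot bears on the stone hand-tight (about 50 N, plainly felt in the wheel, but no harder, or the stone cracks). Let go, leave the press clamped, and do not disturb the gift box, the jar and the stone tower.

Things in the scene. Friction and masses are not known exactly. Their poses are not given: they have to be found in the camera images.
- cradle: oblong walnut tray, 92 (its x) x 64 (its y) x 24 mm high, 6 mm walls, 8 mm floor, brass plate on its -x end; about 0.28 kg with the stone in it. Origin: centre of its underside. Grasp from above across the 64 mm width (its y), fingertips at least 7 mm above its underside to clear the bed's rim. Starts on the table to the right or left of the press
- stone: polished pale-blue palm stone, about 61 x 47 x 30 mm, rounded above and below, loose in the cradle (glue still wet), free to shift a few mm. Origin: centre of its underside, on the cradle's floor. Its top stands about 36 to 38 mm above the cradle's underside. The glue joint wants about 50 N (20 to 80 N do); over 90 N would crack the stone
- bed_seat (a point): centre of the top of the press's sliding bed, 30 mm above the table: place for the cradle's underside centre. x axis: along the slide, into the press; y across. A 4 mm high rim, inside 104 (x) x 72 (y) mm, surrounds it; the cradle's long side goes along x, either way round. Pulled out, it lies up to 120 mm in front of the screw axis; keep the gripper's body clear of the overhanging handwheel
- bed_knob (a point): upright black knob, 21 mm across, on a rod at the front of the bed, 110 mm in front (-x) of bed_seat. The point is on its axis, 62 mm above the table; its grip runs from 40 to 80 mm above the table. Pinch it from above, fingers closing across the slide (bed_seat y), and push along the slide
- bed (a joint): sliding bed of the press, m: 0 = fully home with the seat under the screw axis (hard stop), 0.120 = fully pulled out. About 2.5 N to move it
- wheel_axis (a point): fixed point on the vertical screw axis, 243 mm above the table. Axes as bed_seat's. The press is a fixed green cast frame 220 mm long, 160 mm wide; its front is -x. The cross-beam's top is 150 mm above the table; the handwheel above it has 48 mm outer radius
- wheel_knob (a point): on the axis of the upright black spinner knob (21 mm across, grip from 28 mm below to 17 mm above this point), which turns freely on its pin at the handwheel's rim, 42 mm from the screw axis. At wheel = 0 it lies in front (-x) of the axis, 243 mm above the table; it goes round and sinks with the wheel. The hub's top is 29 mm lower. Pinch it from above and lead it round; the fingers need not turn
- wheel (a joint): handwheel angle, rad, 0 to 11.9, growing clockwise seen from above; clockwise drives screw, foot, wheel and knob down 20 mm a turn (3.2 mm a rad). Nut friction is about 0.15 N m (3.6 N at the knob) and holds the screw where it is left; every 10 N between foot and stone adds about 0.75 N at the knob
- foot_face (a point): centre of the flat face of the rubber pad (42 mm across, unloaded) under the foot, on the screw axis; 100 mm above the table at wheel = 0. The pad is stiff rubber, giving about 1 mm for 32 N
- foot: the screw with the iron pressing foot and its rubber face at the lower end; it moves straight down as the wheel is wound. Origin: on the screw axis at table height at wheel = 0, sinking with the screw
- gift_box: loose brown card box 52 x 52 x 36 mm, bystander; origin at its underside
- crystal_tower: loose clear six-sided stone tower, 25 x 24 x 104 mm, standing left of the press, bystander; origin at its underside
- jar: loose jar with black lid, 46 mm across, 74 mm tall, standing left of the press, bystander; origin at its underside
There are look-alikes about, which are no part of the job. Leave any red look-alike of the stone alone.

How it is judged:
By the outcome, as a careful person would: the job done as asked, in the order asked, and still so for the second after the job is handed in, with the robot touching nothing.
It also fails if it takes over 72 s, if anything falls off the work surface, if the arm or the gripper's body presses on something with over 40 N, if the wrist force passes 120 N, or if a joint passes its speed limit or range.

ROBOT

A 6-joint arm with a two-finger parallel gripper is mounted at the origin on a cart in front of the work surface, level with it; the furniture and walls round the work are solid. World frame = base frame: x ahead of the robot, y to its left, z up, the work surface at z = 0. Lengths are in m, angles in rad, forces in N, time in s.
With the tool pointing down it reaches from about 0.375 to 0.9 m from the base axis. Payload 3.1 kg.
Tool frame: the origin (TCP) lies between the finger pads; the fingertips stand robot.finger_overhang ahead of it and the grasp point (between the pads) lies 3 mm ahead of it (robot.finger_overhang is the distance from the TCP to the fingertips, in m); z points along the fingers, y is the line along which they close (so a half turn about z gives the same grasp; the last joint's range is limited). The gripper opens to 87 mm and grips with 3 to 60 N. Pads are 19 mm wide; open, the fingers measure 117 mm over their backs; the gripper's body (75 mm by 190 mm) begins 51 mm behind the grasp point.
Start: joints at [-1.312, 0.527, 1.433, -0, 1.181, -0.178], TCP at [0.264, -0.566, 0.245] pointing down, gripper open.
Joint ranges: [-3.08, 3.08], [-0.75, 2.2], [0.22, 2.44], [-1.43, 4.57], [0, 2.65], [-2.85, 2.85]. Speed limits (rad/s): [2.79, 2.79, 3.14, 3.14, 3.14, 3.14].

INTERFACE

Orientations are given as a unit quaternion [x, y, z, w].
In Python, from rig import get_obs, vision, hand_in, nets, robot gives the robot as it stands.
- The arm moves only by the tool apply_moves, never from a script. Its argument "series" is a list of rows, each an object with "offset": the shift along the world's x, y, z in cm, a list of three; "rot": the turn, a rotation vector about the world's x, y, z in degrees, a list of three. A call has 1 to 20 rows; each row is the pose to reach, as a shift and turn from the pose commanded when the call began; what a row does not reach only later rows make up. A row lasts 1/10 s, in which the tool goes at most 50 mm and 8.59 degrees, less where a joint would pass 70% of its speed; a pose out of reach is approached as far as the arm can. A call with a gripper value outside its range is refused whole. "hand" is the opening, from 0 (shut) to 1 (fully open), set as the call begins (left out, the last holds). The fingers move at their own pace and stop on an object; "newtons" is the grip in N (left out, the last holds). Time passes only in rows, so rows that repeat a pose let the fingers close. It gives the time, the measured TCP pose, the force, the opening and the grip force at its end, in the units of the state.
- get_obs(): the state, without advancing time (a new reading comes with each control period).
- vision.camera(name): name is "scene" or "side" or "wrist"; returns the picture (400x640x3 uint8, red, green, blue); there is no depth.
- vision.calibration(name): a dict with "K" (3x3 intrinsics, pixels), "R" (3x3) and "t" (3): a world point X has camera coordinates R X + t. Camera axes: x right, y down, z forward; pixel columns grow to the right and rows downward; lengths in m; the calibration is good to about 2 mm. A picture is of the moment at which its call begins: read the wrist's pose just before it. calibration takes no time and is no camera call; for the wrist camera it gives the pose at the moment of the call.
- hand_in(): hands the job in; it is judged then, once.
Trained networks look in the newest picture that a camera, given by its name, has taken for a name from the list of things; names that differ only in an ending like _2 or _b are one class to them, and where a whole thing is asked for, a point or a joint stands for the part that bears it (a point fixed in the world has none). Each returns a list of dicts, best first, with "conf" (0 to 1); they miss things now and then, are a little off and sometimes report something else, mostly with a low value. They report only what shows in the picture. A call takes as long as a camera call. They do not tell look-alikes from the thing itself.
- nets.search_frame(camera, query): "centre" ([x, y, z] in m, in world coordinates, good to about 4 mm: the middle of the surface that is visible of it).
- nets.spot_point(camera, query): "centre" ([x, y, z] in m, in world coordinates, good to about 4 mm: a listed point, or the origin of a listed thing).
The state is a dict: "time": time; "q": joint angles; "joint_velocities": joint speeds; "joint_torque": joint torques, N m; "position": TCP position; "tool_rot": TCP orientation; "ft_force": force on the tool from outside, world axes, zero at the start; "moment": the same for the moment, N m; "grip_width": finger opening in m; "grip_force": force on a finger pad.
Only numpy, scipy, OpenCV 4.12 (cv2) and the standard library are available. Lean on these libraries where they do the work, as an engineer would, in place of code of your own. Each camera call takes 0.05 s, during which the arm holds its last target. There are 200 camera calls.

## Working session

There is one attempt and no reset: what is moved stays moved. The work goes in short steps, Python scripts to look and compute and a tool call to move; the robot and the scene stay as the last step left them, time stands still between calls to the robot, and variables do not carry over. Pictures are saved under pics/ and viewed, at most 10 in all, crops included, and the job is handed in when it is done.

Besides the shell and the picture viewer there is one more tool, called by a JSON object that holds its "api" and its "payload". apply_moves: Moves the arm, as the interface text tells. Its arguments: {"type":"object","properties":{"series":{"type":"array"},"hand":{"type":"number"},"newtons":{"type":"number"}},"required":["series"]}

```bash
mkdir -p pics; ls; python3 - <<'E'
from rig import get_obs, vision, nets, robot
import cv2, numpy as np
o=get_obs(); print(o['time'],o['position'],o['tool_rot'],o['grip_width'],robot.finger_overhang)
for c in ('scene','side'):
    im=vision.camera(c); cv2.imwrite(f'pics/{c}0.png',im[:,:,::-1])
    for q in ('cradle','stone','bed_seat','bed_knob','wheel_axis','wheel_knob','foot_face','gift_box','crystal_tower','jar'):
        print(c,q,[(np.round(d['centre'],3).tolist(),round(d['conf'],2)) for d in nets.spot_point(c,q)][:3])
E
```

```text
pics
0.0 [ 0.26424828 -0.56562591  0.24356167] [ 9.76245089e-01  2.16666404e-01 -3.74701848e-05 -1.09307145e-03] 0.08724677666842344 0.022
scene cradle [([0.479, -0.256, 0.001], 0.56)]
scene stone [([0.48, -0.246, 0.008], 0.71), ([0.464, -0.118, -0.0], 0.65)]
scene bed_seat [([0.547, -0.006, 0.03], 0.57)]
scene bed_knob [([0.439, -0.02, 0.063], 0.95)]
scene wheel_axis [([0.665, 0.001, 0.247], 0.93)]
scene wheel_knob [([0.637, 0.037, 0.238], 0.53)]
scene foot_face [([0.668, 0.002, 0.096], 0.57)]
scene gift_box [([0.425, 0.266, 0.0], 0.75)]
scene crystal_tower [([0.73, 0.19, -0.0], 0.58)]
scene jar [([0.515, 0.196, -0.001], 0.69)]
side cradle [([0.479, -0.252, -0.001], 0.78)]
side stone [([0.471, -0.116, 0.007], 0.73), ([0.478, -0.252, 0.01], 0.63), ([0.427, 0.27, -0.001], 0.46)]
side bed_seat [([0.55, -0.008, 0.031], 0.74)]
side bed_knob [([0.44, -0.022, 0.062], 0.97)]
side wheel_axis []
side wheel_knob []
side foot_face [([0.669, 0.004, 0.096], 0.45)]
side gift_box [([0.431, 0.271, -0.001], 0.63)]
side crystal_tower []
side jar []
```

View pics/scene0.png

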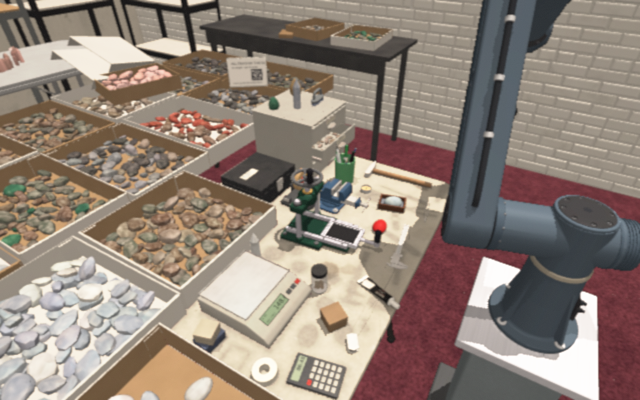

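View pics/side0.png

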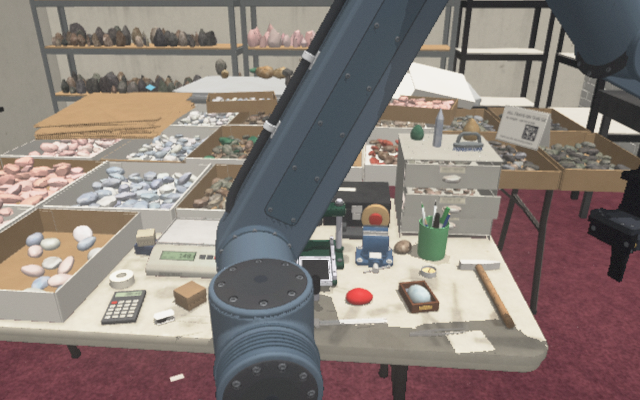

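The scene picture shows the cradle at about (392,203), with brass facing the camera, the red look-alike at (380,228) beside it, and the press at (320,220). The side picture shows the cradle at (419,297), the red stone at (360,297) and the pen cup behind them. I'll move the wrist camera over the cradle.

{"api": "apply_moves", "payload": {"series": [{"offset": [18,31,2],"rot": [0,0,0]},{"offset": [18,31,2],"rot": [0,0,0]},{"offset": [18,31,2],"rot": [0,0,0]},{"offset": [18,31,2],"rot": [0,0,0]},{"offset": [18,31,2],"rot": [0,0,0]},{"offset": [18,31,2],"rot": [0,0,0]},{"offset": [18,31,2],"rot": [0,0,0]},{"offset": [18,31,2],"rot": [0,0,0]},{"offset": [18,31,2],"rot": [0,0,0]}]}}

```text
time: 2.0
position: [0.4451, -0.2549, 0.2649]
tool_rot: [0.976, 0.219, 0.0, 0.0]
ft_force: [0.3, -1.1, 0.2]
grip_width: 0.0872
grip_force: 0.0
```

```bash
cat > h.py <<'E'
from rig import get_obs, vision, nets, robot
import cv2, numpy as np
def look(c,name,qs=()):
    o=get_obs(); cal=vision.calibration(c); im=vision.camera(c); cv2.imwrite(f'pics/{name}.png',im[:,:,::-1])
    np.savez(f'pics/{name}.npz',**{k:np.array(cal[k]) for k in 'KRt'})
    print('t',o['time'],'pos',np.round(o['position'],4),'q',np.round(o['tool_rot'],4),'F',np.round(o['ft_force'],1))
    for q in qs: print(c,q,[(np.round(d['centre'],3).tolist(),round(d['conf'],2)) for d in nets.spot_point(c,q)][:3])
    return im,cal
def back(cal,uv,z):
    K,R,t=(np.array(cal[k]) for k in 'KRt'); t=t.ravel()
    uv=np.atleast_2d(uv).astype(float); d=(np.linalg.inv(K)@np.c_[uv,np.ones(len(uv))].T).T@R
    c=-R.T@t; return c+d*((z-c[2])/d[:,2])[:,None]
def load(name): return np.load(f'pics/{name}.npz')
E
python3 - <<'E'
from h import *
look('wrist','w1',('cradle','stone'))
E
```

```text
t 2.0 pos [ 0.4451 -0.2549  0.2649] q [9.758e-01 2.185e-01 1.000e-04 4.000e-04] F [ 0.3 -1.1  0.2]
wrist cradle []
wrist stone [([0.487, -0.25, 0.006], 0.68), ([0.467, -0.114, 0.003], 0.55)]
```

View pics/w1.png

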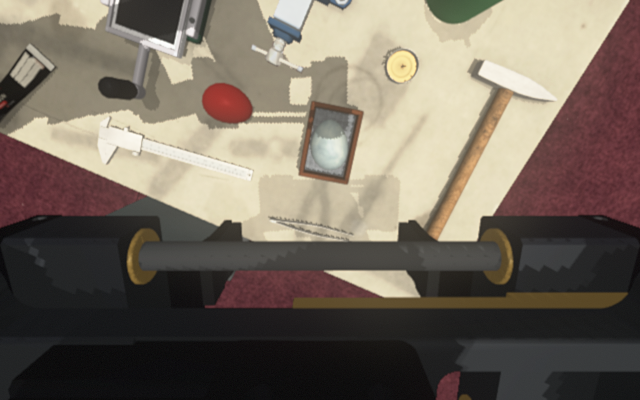

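The wrist picture shows the cradle at (331,142), its corners about (314,101), (362,108), (348,183) and (300,176). The red stone is at (227,102), and the press bed at (150,25) with its knob at (118,88).

```bash
python3 - <<'E'
from h import *
im=cv2.imread('pics/w1.png'); cal=load('w1')
hsv=cv2.cvtColor(im,cv2.COLOR_BGR2HSV); r=hsv[90:195,285:380]
m=((r[...,0]<14)&(r[...,1]>90)&(r[...,2]<190)).astype(np.uint8)
n,l,s,_=cv2.connectedComponentsWithStats(m); k=1+s[1:,4].argmax(); print(s[1:,4])
p=np.argwhere(l==k)[:,::-1]+[285,90]
for z in (.024,.0):
    w=back(cal,p,z)[:,:2]
    (c,sz,a)=cv2.minAreaRect((w*1000).astype(np.float32)); print(z,c,sz,a)
w=back(cal,[(314,101),(362,108),(348,183),(300,176)],.024); print(w.round(4),w.mean(0))
d=w[0]-w[3]+w[1]-w[2];print(np.degrees(np.arctan2(d[1],d[0])))
w=back(cal,[(104,33),(178,50),(198,0),(118,88)],.034);print(w.round(3))
E
```

```text
[916]
0.024 (482.07769775390625, -252.406494140625) (90.25933837890625, 62.13867950439453) 14.19405460357666
0.0 (480.5767822265625, -254.02423095703125) (95.9402847290039, 66.04973602294922) 14.194072723388672
[[ 0.519  -0.214   0.024 ]
 [ 0.5361 -0.2689  0.024 ]
 [ 0.4475 -0.2946  0.024 ]
 [ 0.4299 -0.2362  0.024 ]] [ 0.48309333 -0.25343415  0.024     ]
15.095035991717364
[[ 0.485  0.023  0.034]
 [ 0.503 -0.055  0.034]
 [ 0.559 -0.059  0.034]
 [ 0.436 -0.007  0.034]]
```

{"api": "apply_moves", "payload": {"series": [{"offset": [3.8,0.4,-5],"rot": [0,0,-5.5]},{"offset": [3.8,0.4,-9],"rot": [0,0,-11]},{"offset": [3.8,0.4,-13],"rot": [0,0,-11]},{"offset": [3.8,0.4,-16],"rot": [0,0,-11]},{"offset": [3.8,0.4,-18],"rot": [0,0,-11]},{"offset": [3.8,0.4,-19],"rot": [0,0,-11]},{"offset": [3.8,0.4,-19],"rot": [0,0,-11]},{"offset": [3.8,0.4,-19],"rot": [0,0,-11]}]}}

```text
time: 2.95
position: [0.4826, -0.2536, 0.0751]
tool_rot: [0.993, 0.121, 0.0, 0.001]
ft_force: [-0.1, 0.6, 0.8]
grip_width: 0.0873
grip_force: 0.0
```

```bash
python3 - <<'E'
from h import *
im,cal=look('wrist','w2',('stone',))
r=cv2.cvtColor(im,cv2.COLOR_RGB2HSV)
m=((r[...,0]<14)&(r[...,1]>90)&(r[...,2]<190)).astype(np.uint8)
n,l,s,c=cv2.connectedComponentsWithStats(m)
for i in np.argsort(-s[1:,4])[:3]+1:
    p=np.argwhere(l==i)[:,::-1]; w=back(cal,p,.024)[:,:2]
    print(s[i],cv2.minAreaRect((w*1000).astype(np.float32)))
E
```

```text
t 2.95 pos [ 0.4826 -0.2536  0.0751] q [9.926e-01 1.214e-01 5.000e-04 5.000e-04] F [-0.1  0.6  0.8]
wrist stone [([0.483, -0.248, 0.007], 0.74), ([0.466, -0.112, -0.002], 0.69)]
[  71  150   98   67 5177] ((476.969482421875, -124.98970031738281), (42.65518569946289, 61.27490234375), 13.9286527633667)
[ 266  150  100   91 2276] ((498.8490905761719, -247.8447723388672), (59.46452713012695, 62.55278778076172), 13.960335731506348)
[ 272  271   91   14 1083] ((443.4110107421875, -262.1787414550781), (9.85197639465332, 61.91252517700195), 13.899453163146973)
```

View pics/w2.png

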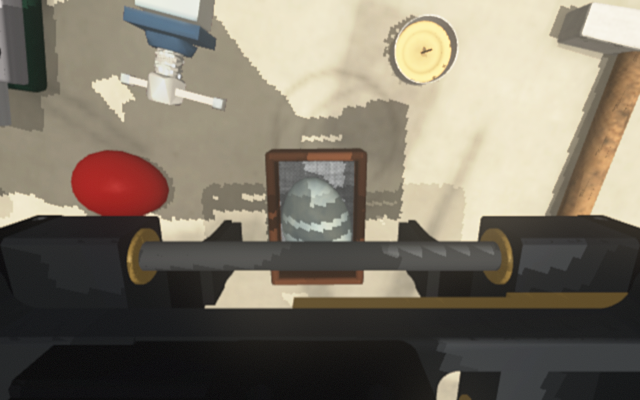

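The picture shows the cradle (267–366, 150–283) centred and square between the fingers, with the stone inside it. I'll go down and grip.

{"api": "apply_moves", "payload": {"series": [{"offset": [0,0.15,-2],"rot": [0,0,0]},{"offset": [0,0.15,-3.5],"rot": [0,0,0]},{"offset": [0,0.15,-4.4],"rot": [0,0,0]},{"offset": [0,0.15,-4.4],"rot": [0,0,0]},{"offset": [0,0.15,-4.4],"rot": [0,0,0]}]}}

```text
time: 3.55
position: [0.4828, -0.2511, 0.0312]
tool_rot: [0.993, 0.122, 0.0, 0.0]
ft_force: [0.0, -0.9, -0.8]
grip_width: 0.0869
grip_force: 0.0
```

{"api": "apply_moves", "payload": {"series": [{"offset": [0,0,0],"rot": [0,0,0]},{"offset": [0,0,0],"rot": [0,0,0]},{"offset": [0,0,0],"rot": [0,0,0]},{"offset": [0,0,0],"rot": [0,0,0]},{"offset": [0,0,0],"rot": [0,0,0]},{"offset": [0,0,0],"rot": [0,0,0]}], "hand": 0.5, "newtons": 25}}

```text
time: 4.15
position: [0.4826, -0.251, 0.0309]
tool_rot: [0.993, 0.122, 0.0, 0.0]
ft_force: [0.7, -0.1, 3.6]
grip_width: 0.0637
grip_force: 25.0
```

{"api": "apply_moves", "payload": {"series": [{"offset": [0,0,1],"rot": [0,0,0]},{"offset": [0,0,3],"rot": [0,0,0]},{"offset": [0,0,6],"rot": [0,0,0]},{"offset": [-0.5,2,9],"rot": [0,0,0]},{"offset": [-1,4.5,12],"rot": [0,0,-2]},{"offset": [-2,7.5,15],"rot": [0,0,-4]},{"offset": [-3,10.5,17],"rot": [0,0,-6]},{"offset": [-4,13.5,17],"rot": [0,0,-8]},{"offset": [-4.3,16.5,17],"rot": [0,0,-8]},{"offset": [-4.3,19.5,17],"rot": [0,0,-8]},{"offset": [-4.3,21.5,17],"rot": [0,0,-8]},{"offset": [-4.3,23,17],"rot": [0,0,-8]},{"offset": [-4.3,23,17],"rot": [0,0,-8]},{"offset": [-4.3,23,17],"rot": [0,0,-8]}]}}

```text
time: 5.55
position: [0.4392, -0.0207, 0.2006]
tool_rot: [0.999, 0.053, -0.0, 0.0]
ft_force: [0.7, -0.9, -2.5]
grip_width: 0.064
grip_force: 25.0
```

```bash
python3 - <<'E'
from h import *
look('wrist','w3',('bed_seat','bed_knob','wheel_axis','wheel_knob','foot_face','stone'))
print(get_obs()['grip_width'])
E
```

```text
t 5.55 pos [ 0.4392 -0.0207  0.2006] q [ 9.986e-01  5.310e-02 -1.000e-04  1.000e-04] F [ 0.7 -0.9 -2.5]
wrist bed_seat [([0.547, -0.008, 0.03], 0.96)]
wrist bed_knob []
wrist wheel_axis []
wrist wheel_knob []
wrist foot_face []
wrist stone [([0.469, -0.112, 0.002], 0.9), ([0.44, -0.017, 0.177], 0.56)]
0.06380948962943998
```

View pics/w3.png

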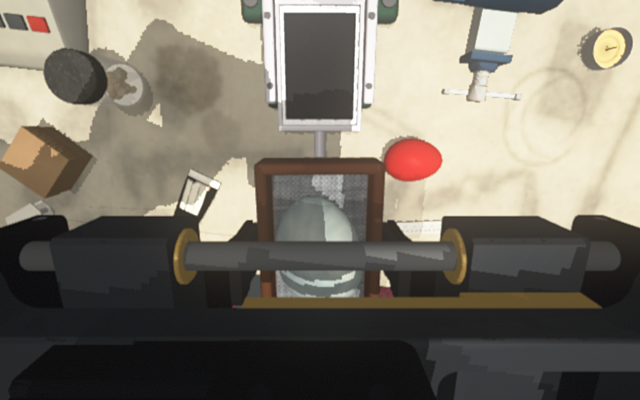

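The picture shows the bed's dark seat at about (281–357, 12–120), nearly aligned with the cradle held at (320,225). The red stone is at (413,159).

```bash
python3 - <<'E'
from h import *
im=cv2.imread('pics/w3.png'); cal=load('w3')
g=im[0:135,260:380].max(2); m=(g<75).astype(np.uint8)
n,l,s,c=cv2.connectedComponentsWithStats(m)
i=l[65,60]; print(s[i])
p=np.argwhere(l==i)[:,::-1]+[260,0]
q=cv2.approxPolyDP(cv2.convexHull(p.astype(np.int32)),6,True)[:,0]; print(q.tolist())
for z in (.030,.034):
    w=back(cal,p,z)[:,:2]; print(z,cv2.minAreaRect((w*1000).astype(np.float32)))
    print(back(cal,q,z).round(4)[:,:2].tolist())
print(q)
E
```

```text
[    0     0   120   135 14721]
[[379, 134], [260, 134], [260, 0], [379, 0]]
0.03 ((547.5756225585938, -9.755157470703125), (117.98464965820312, 117.65768432617188), 6.111884593963623)
[[0.4952, -0.0745], [0.4827, 0.0425], [0.6005, 0.0495], [0.6119, -0.0564]]
0.034 ((547.040283203125, -9.80600357055664), (116.46747589111328, 116.14472961425781), 6.111875534057617)
[[0.4953, -0.0737], [0.483, 0.0417], [0.5993, 0.0487], [0.6105, -0.0559]]
[[379 134]
 [260 134]
 [260   0]
 [379   0]]
```

```bash
python3 - <<'E'
from h import *
im=cv2.imread('pics/w3.png'); cal=load('w3')
g=im.max(2); print(g[65,262:378:4].tolist(), g[0:135:5,320].tolist())
m=(g<115).astype(np.uint8); m[135:]=0
n,l,s,c=cv2.connectedComponentsWithStats(m,connectivity=4)
i=l[65,320]; print(s[i])
p=np.argwhere(l==i)[:,::-1]
q=cv2.approxPolyDP(cv2.convexHull(p.astype(np.int32)),5,True)[:,0]; print(q.tolist())
for z in (.030,.034):
    w=back(cal,p,z)[:,:2]; print(z,cv2.minAreaRect((w*1000).astype(np.float32)))
    print(back(cal,q,z).round(4)[:,:2].tolist())
E
```

```text
[161, 247, 252, 192, 253, 255, 80, 83, 82, 82, 81, 81, 80, 80, 79, 80, 81, 81, 81, 83, 85, 86, 89, 181, 191, 219, 247, 252, 244] [233, 175, 255, 93, 92, 91, 89, 87, 86, 85, 85, 83, 82, 79, 80, 79, 79, 79, 79, 68, 67, 68, 67, 66, 185, 178, 160]
[ 284   13   71  106 7251]
[[354, 14], [352, 117], [287, 118], [284, 14]]
0.03 ((549.9495239257812, -9.144142150878906), (92.32557678222656, 64.40274810791016), 5.924042224884033)
[[0.5983, -0.0357], [0.5085, -0.0458], [0.5008, 0.0172], [0.5915, 0.0273]]
0.034 ((549.3836669921875, -9.20281982421875), (91.13835906982422, 63.574607849121094), 5.924043655395508)
[[0.5971, -0.0354], [0.5085, -0.0454], [0.5009, 0.0168], [0.5904, 0.0267]]
```

{"api": "apply_moves", "payload": {"series": [{"offset": [1,0.1,0],"rot": [0,0,0]},{"offset": [3.5,0.4,-0.5],"rot": [0,0,0]},{"offset": [6.5,0.8,-2],"rot": [0,0,0]},{"offset": [9,1,-4.5],"rot": [0,0,0]},{"offset": [10.5,1.2,-7.5],"rot": [0,0,0]},{"offset": [11.1,1.2,-10],"rot": [0,0,0]},{"offset": [11.1,1.2,-11.5],"rot": [0,0,0]},{"offset": [11.1,1.2,-12],"rot": [0,0,0]},{"offset": [11.1,1.2,-12],"rot": [0,0,0]},{"offset": [11.1,1.2,-12],"rot": [0,0,0]}]}}

```text
time: 6.9
position: [0.5511, -0.0089, 0.0812]
tool_rot: [0.999, 0.053, 0.001, 0.0]
ft_force: [-0.1, 0.0, -2.8]
grip_width: 0.0637
grip_force: 25.0
```

```bash
python3 - <<'E'
from h import *
look('wrist','w4'); a=cv2.imread('pics/w4.png')
cal=vision.calibration('side');im=vision.camera('side')[:,:,::-1]
b=cv2.resize(im[230:330,240:400],(640,400),interpolation=cv2.INTER_CUBIC)
cv2.imwrite('pics/w4b.png',cv2.resize(np.vstack([a[0:320],b[:280]]),(640,600)))
E
```

```text
t 6.9 pos [ 0.5511 -0.0089  0.0812] q [9.986e-01 5.250e-02 7.000e-04 2.000e-04] F [-0.1  0.  -2.8]
```

View pics/w4b.png

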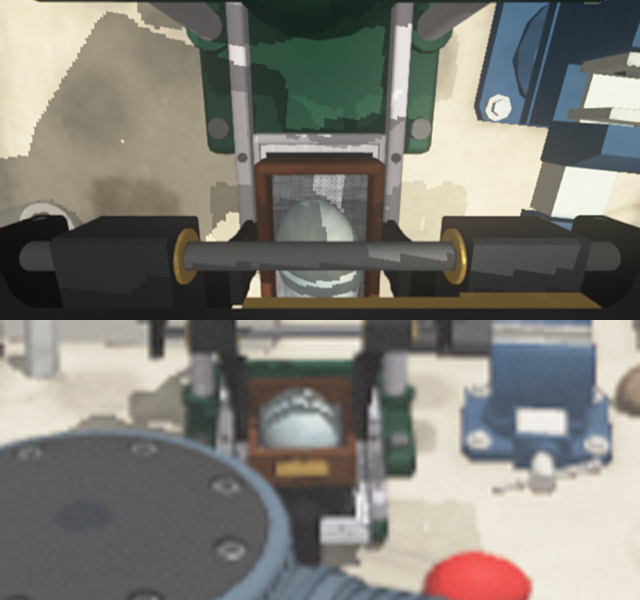

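The cradle at (257–384) hangs centred above the rim at (254–387), square with the rails. In the side crop it is over the bed with the brass end facing front. I'll lower it.

{"api": "apply_moves", "payload": {"series": [{"offset": [-0.1,0,-0.7],"rot": [0,0,0]},{"offset": [-0.1,0,-1.3],"rot": [0,0,0]},{"offset": [-0.1,0,-1.7],"rot": [0,0,0]},{"offset": [-0.1,0,-1.9],"rot": [0,0,0]},{"offset": [-0.1,0,-1.95],"rot": [0,0,0]},{"offset": [-0.1,0,-1.95],"rot": [0,0,0]}]}}

```text
time: 7.6
position: [0.5494, -0.0088, 0.061]
tool_rot: [0.999, 0.053, 0.0, -0.0]
ft_force: [0.4, 0.7, -2.7]
grip_width: 0.064
grip_force: 25.0
```

{"api": "apply_moves", "payload": {"series": [{"offset": [0,0,-0.1],"rot": [0,0,0]},{"offset": [0,0,-0.1],"rot": [0,0,0]},{"offset": [0,0,-0.1],"rot": [0,0,0]}]}}

```text
time: 7.9
position: [0.5496, -0.0088, 0.0608]
tool_rot: [0.999, 0.053, 0.0, 0.0]
ft_force: [-1.3, -0.1, 6.0]
grip_width: 0.0637
grip_force: 25.0
```

{"api": "apply_moves", "payload": {"series": [{"offset": [0,0,0],"rot": [0,0,0]},{"offset": [0,0,0],"rot": [0,0,0]},{"offset": [0,0,0],"rot": [0,0,0]},{"offset": [0,0,0],"rot": [0,0,0]}], "hand": 0.88}}

```text
time: 8.3
position: [0.5496, -0.0088, 0.0599]
tool_rot: [0.999, 0.053, 0.0, 0.0]
ft_force: [0.2, -0.2, 0.1]
grip_width: 0.0759
grip_force: 0.0
```

{"api": "apply_moves", "payload": {"series": [{"offset": [0,0,1],"rot": [0,0,0]},{"offset": [0,0,3],"rot": [0,0,0]},{"offset": [0,0,6],"rot": [0,0,0]},{"offset": [-4,-0.4,9],"rot": [0,0,0]},{"offset": [-8,-0.8,9],"rot": [0,0,0]},{"offset": [-12,-1.2,9],"rot": [0,0,0]},{"offset": [-14,-1.4,9],"rot": [0,0,0]},{"offset": [-14,-1.4,9],"rot": [0,0,0]}]}}

```text
time: 9.1
position: [0.4057, -0.022, 0.1506]
tool_rot: [0.999, 0.052, -0.002, -0.001]
ft_force: [-0.4, -0.3, -0.5]
grip_width: 0.0764
grip_force: 0.0
```

```bash
python3 - <<'E'
from h import *
look('wrist','w5',('bed_seat','bed_knob','cradle','stone'))
E
```

```text
t 9.1 pos [ 0.4057 -0.022   0.1506] q [ 9.986e-01  5.200e-02 -1.800e-03 -7.000e-04] F [-0.4 -0.3 -0.5]
wrist bed_seat []
wrist bed_knob [([0.441, -0.016, 0.06], 0.78)]
wrist cradle []
wrist stone [([0.55, -0.009, 0.036], 0.75), ([0.469, -0.113, 0.001], 0.7)]
```

View pics/w5.png

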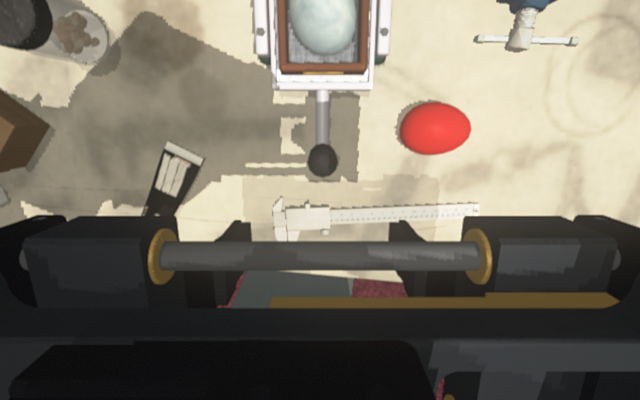

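The cradle sits inside the rim on the bed at (322,35), with the stone in it. The bed knob is at (322,160) and the red stone at (435,128).

```bash
python3 - <<'E'
from h import *
cal=load('w5'); print(back(cal,(322,158),.08), back(cal,(322,172),.078))
im=cv2.imread('pics/w5.png'); m=(im[130:190,290:350].max(2)<80).astype(np.uint8)
n,l,s,c=cv2.connectedComponentsWithStats(m); i=1+s[1:,4].argmax(); print(s[i],c[i]+[290,130], back(cal,c[i]+[290,130],.072))
E
```

```text
[[ 0.44487095 -0.0200022   0.08      ]] [[ 0.43487601 -0.02108657  0.078     ]]
[ 18  14  29  32 617] [321.94327391 159.75040519] [[ 0.44256133 -0.0202697   0.072     ]]
```

{"api": "apply_moves", "payload": {"series": [{"offset": [3.2,0.2,0],"rot": [0,0,0]},{"offset": [3.2,0.2,-3],"rot": [0,0,0]},{"offset": [3.2,0.2,-6],"rot": [0,0,0]},{"offset": [3.2,0.2,-8],"rot": [0,0,0]},{"offset": [3.2,0.2,-8.5],"rot": [0,0,0]},{"offset": [3.2,0.2,-8.5],"rot": [0,0,0]}]}}

```text
time: 9.95
position: [0.4418, -0.0207, 0.0643]
tool_rot: [0.999, 0.053, -0.001, -0.0]
ft_force: [-0.7, -1.2, 0.4]
grip_width: 0.0764
grip_force: 0.0
```

{"api": "apply_moves", "payload": {"series": [{"offset": [0,0,0],"rot": [0,0,0]},{"offset": [0,0,0],"rot": [0,0,0]},{"offset": [0,0,0],"rot": [0,0,0]},{"offset": [0,0,0],"rot": [0,0,0]},{"offset": [0,0,0],"rot": [0,0,0]},{"offset": [0,0,0],"rot": [0,0,0]},{"offset": [0,0,0],"rot": [0,0,0]},{"offset": [0,0,0],"rot": [0,0,0]}], "hand": 0.1, "newtons": 20}}

```text
time: 10.75
position: [0.441, -0.0201, 0.065]
tool_rot: [0.999, 0.052, -0.0, -0.001]
ft_force: [0.7, 5.0, 2.5]
grip_width: 0.0209
grip_force: 20.1
```

{"api": "apply_moves", "payload": {"series": [{"offset": [0.2,0.02,0],"rot": [0,0,0]},{"offset": [0.6,0.06,0],"rot": [0,0,0]},{"offset": [1.2,0.12,0],"rot": [0,0,0]},{"offset": [2,0.21,0],"rot": [0,0,0]},{"offset": [3,0.31,0],"rot": [0,0,0]},{"offset": [4,0.41,0],"rot": [0,0,0]},{"offset": [5,0.52,0],"rot": [0,0,0]},{"offset": [6,0.62,0],"rot": [0,0,0]},{"offset": [7,0.73,0],"rot": [0,0,0]},{"offset": [8,0.83,0],"rot": [0,0,0]},{"offset": [9,0.93,0],"rot": [0,0,0]},{"offset": [9.8,1.02,0],"rot": [0,0,0]},{"offset": [10.4,1.08,0],"rot": [0,0,0]},{"offset": [10.8,1.12,0],"rot": [0,0,0]},{"offset": [11.1,1.15,0],"rot": [0,0,0]},{"offset": [11.3,1.17,0],"rot": [0,0,0]},{"offset": [11.4,1.18,0],"rot": [0,0,0]},{"offset": [11.4,1.18,0],"rot": [0,0,0]}]}}

```text
time: 12.55
position: [0.5561, -0.0081, 0.065]
tool_rot: [0.999, 0.052, 0.0, -0.001]
ft_force: [-2.2, 3.9, 3.5]
grip_width: 0.021
grip_force: 20.0
```

{"api": "apply_moves", "payload": {"series": [{"offset": [0.2,0.02,0],"rot": [0,0,0]},{"offset": [0.4,0.04,0],"rot": [0,0,0]},{"offset": [0.5,0.05,0],"rot": [0,0,0]},{"offset": [0.6,0.06,0],"rot": [0,0,0]},{"offset": [0.6,0.06,0],"rot": [0,0,0]}]}}

```text
time: 13.05
position: [0.5595, -0.0077, 0.065]
tool_rot: [0.999, 0.053, -0.003, -0.001]
ft_force: [-5.8, 2.0, 7.0]
grip_width: 0.021
grip_force: 20.0
```

{"api": "apply_moves", "payload": {"series": [{"offset": [0.2,0.02,0],"rot": [0,0,0]},{"offset": [0.4,0.04,0],"rot": [0,0,0]},{"offset": [0.4,0.04,0],"rot": [0,0,0]}]}}

```text
time: 13.35
position: [0.5597, -0.0076, 0.0649]
tool_rot: [0.999, 0.054, -0.007, -0.001]
ft_force: [-12.7, -1.2, 13.0]
grip_width: 0.0212
grip_force: 20.0
```

{"api": "apply_moves", "payload": {"series": [{"offset": [-0.5,-0.05,0],"rot": [0,0,0]},{"offset": [-0.5,-0.05,0],"rot": [0,0,0]},{"offset": [-0.5,-0.05,0],"rot": [0,0,0]},{"offset": [-0.5,-0.05,0],"rot": [0,0,0]},{"offset": [-0.5,-0.05,0],"rot": [0,0,0]}], "hand": 0.55}}

```text
time: 13.85
position: [0.5614, -0.0087, 0.065]
tool_rot: [0.999, 0.053, 0.001, 0.0]
ft_force: [-0.1, 0.5, 0.1]
grip_width: 0.0464
grip_force: 0.0
```

{"api": "apply_moves", "payload": {"series": [{"offset": [0,0,1.5],"rot": [0,0,0]},{"offset": [0,0,4],"rot": [0,0,0]},{"offset": [-1,0,7],"rot": [0,0,0]},{"offset": [-4,0,11],"rot": [0,0,0]},{"offset": [-8,0,15],"rot": [0,0,0]},{"offset": [-10,0,19],"rot": [0,0,0]},{"offset": [-10,0,23],"rot": [0,0,0]},{"offset": [-10,0,27],"rot": [0,0,0]},{"offset": [-9,0,30],"rot": [0,0,0]},{"offset": [-7,0,32],"rot": [0,0,0]},{"offset": [-4,0,32],"rot": [0,0,0]},{"offset": [-2,0,32],"rot": [0,0,0]},{"offset": [-2,0,32],"rot": [0,0,0]},{"offset": [-2,0,32],"rot": [0,0,0]}]}}

```text
time: 15.25
position: [0.5399, -0.0084, 0.3844]
tool_rot: [0.999, 0.053, -0.001, -0.0]
ft_force: [-0.1, -0.5, 0.1]
grip_width: 0.0477
grip_force: 0.0
```

```bash
python3 - <<'E'
from h import *
a,_=look('wrist','w6',('wheel_axis','wheel_knob','bed_knob','stone'))
look('scene','s6',('wheel_axis','wheel_knob','bed_knob','bed_seat','stone','foot_face'))
look('side','d6',('wheel_axis','wheel_knob','bed_knob','bed_seat','stone','foot_face'))
E
```

```text
t 15.25 pos [ 0.5399 -0.0084  0.3844] q [ 9.986e-01  5.270e-02 -9.000e-04 -2.000e-04] F [-0.1 -0.5  0.1]
wrist wheel_axis [([0.667, 0.004, 0.241], 0.63)]
wrist wheel_knob [([0.634, 0.035, 0.24], 0.78)]
wrist bed_knob [([0.665, 0.004, 0.244], 0.67), ([0.56, -0.006, 0.064], 0.6)]
wrist stone [([0.668, 0.006, 0.038], 0.6), ([0.516, 0.192, 0.0], 0.58), ([0.47, -0.115, 0.002], 0.56)]
t 15.5 pos [ 0.5396 -0.0084  0.3851] q [ 9.986e-01  5.250e-02 -2.000e-04 -0.000e+00] F [-0.4 -0.4  0.2]
scene wheel_axis [([0.663, 0.005, 0.248], 0.91)]
scene wheel_knob [([0.637, 0.035, 0.239], 0.57)]
scene bed_knob [([0.559, -0.009, 0.064], 0.64)]
scene bed_seat [([0.665, 0.006, 0.029], 0.77)]
scene stone [([0.468, -0.118, 0.0], 0.74), ([0.665, 0.008, 0.039], 0.65)]
scene foot_face [([0.667, 0.004, 0.096], 0.95), ([0.665, 0.001, 0.03], 0.64)]
t 15.85 pos [ 0.5403 -0.0085  0.3851] q [9.986e-01 5.250e-02 1.000e-04 0.000e+00] F [-0.1 -0.1  1.3]
side wheel_axis [([0.666, 0.001, 0.242], 0.6)]
side wheel_knob [([0.637, 0.036, 0.239], 0.45)]
side bed_knob [([0.558, -0.008, 0.06], 0.85), ([0.726, 0.194, -0.002], 0.5)]
side bed_seat [([0.667, 0.005, 0.031], 0.63)]
side stone [([0.661, 0.006, 0.037], 0.58), ([0.471, -0.118, 0.005], 0.56)]
side foot_face [([0.664, 0.003, 0.099], 0.82)]
```

View pics/w6.png

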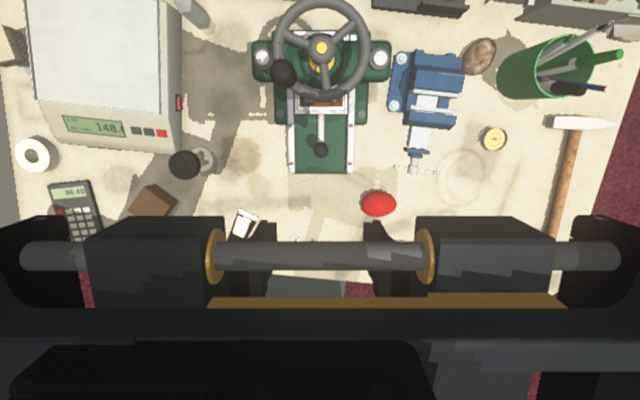

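The picture shows the bed home under the wheel. The hub is at (321,48), the spinner knob at front-left (284,73) and the bed knob at (320,149). Bystanders are undisturbed.

```bash
python3 - <<'E'
from h import *
cal=load('w6'); im=cv2.imread('pics/w6.png')
m=(im[55:92,265:305].max(2)<70).astype(np.uint8)
m=cv2.morphologyEx(m,cv2.MORPH_OPEN,np.ones((9,9)))
n,l,s,c=cv2.connectedComponentsWithStats(m); i=1+s[1:,4].argmax(); u=c[i]+[265,55]; print(s[i],u)
for z in (.24,.257): print('knob',z,back(cal,u,z))
print('hub',back(cal,(321,48),.213)); print('bedknob',back(cal,(320,147),.08))
ax=np.array([.6675,.0035]); k=back(cal,u,.25)[0,:2]-ax; print(np.hypot(*k),np.degrees(np.arctan2(k[1],k[0])))
E
```

```text
Traceback (most recent call last):
ValueError: attempt to get argmax of an empty sequence
```

```bash
python3 - <<'E'
from h import *
cal=load('w6'); im=cv2.imread('pics/w6.png')
print(im[60:90:2,284].max(1).tolist(), im[73,266:302:2].max(1).tolist())
for u in [(284,72),(284,74)]:
  for z in (.24,.257): print('knob',u,z,back(cal,u,z)[0].round(4))
print('hub',back(cal,(321,48),.213)); print('bedknob',back(cal,(320,147),.08))
ax=np.array([.6675,.0035]); k=back(cal,(284,73),.25)[0,:2]-ax; print(k,np.hypot(*k),np.degrees(np.arctan2(k[1],k[0])))
E
```

```text
[62, 66, 72, 73, 76, 77, 79, 80, 79, 74, 66, 60, 59, 57, 63] [82, 85, 59, 60, 70, 71, 74, 76, 78, 79, 79, 76, 65, 61, 57, 81, 115, 116]
knob (284, 72) 0.24 [0.64   0.0326 0.24  ]
knob (284, 72) 0.257 [0.638  0.0305 0.257 ]
knob (284, 74) 0.24 [0.6384 0.0324 0.24  ]
knob (284, 74) 0.257 [0.6365 0.0304 0.257 ]
hub [[0.66763394 0.00325239 0.213     ]]
bedknob [[ 0.56384391 -0.00721114  0.08      ]]
[-0.02942243  0.02780708] 0.04048349385646928 136.61678951084005
```

{"api": "apply_moves", "payload": {"series": [{"offset": [4,2,-2],"rot": [0,0,0]},{"offset": [8,4.1,-5],"rot": [0,0,0]},{"offset": [9.7,4.1,-8],"rot": [0,0,0]},{"offset": [9.7,4.1,-10],"rot": [0,0,0]},{"offset": [9.7,4.1,-12],"rot": [0,0,0]},{"offset": [9.7,4.1,-13.5],"rot": [0,0,0]},{"offset": [9.7,4.1,-14.2],"rot": [0,0,0]},{"offset": [9.7,4.1,-14.2],"rot": [0,0,0]},{"offset": [9.7,4.1,-14.2],"rot": [0,0,0]}]}}

```text
time: 17.1
position: [0.6379, 0.0324, 0.2438]
tool_rot: [0.999, 0.053, 0.001, 0.0]
ft_force: [0.8, -0.0, 0.6]
grip_width: 0.0477
grip_force: 0.0
```

{"api": "apply_moves", "payload": {"series": [{"offset": [0,0,0],"rot": [0,0,0]},{"offset": [0,0,0],"rot": [0,0,0]},{"offset": [0,0,0],"rot": [0,0,0]},{"offset": [0,0,0],"rot": [0,0,0]},{"offset": [0,0,0],"rot": [0,0,0]},{"offset": [0,0,0],"rot": [0,0,0]}], "hand": 0.1, "newtons": 20}}

```text
time: 17.7
position: [0.6374, 0.0334, 0.2434]
tool_rot: [0.999, 0.053, 0.0, -0.001]
ft_force: [-0.4, 2.7, 2.6]
grip_width: 0.0193
grip_force: 19.9
```

```bash
cat > arc.py <<'E'
import numpy as np,sys,json
def arc(a0,ds,R=4.2):
    f=lambda a:R*np.array([np.cos(np.radians(a)),np.sin(np.radians(a))])
    return json.dumps([{"offset":[*np.round(f(a0-d)-f(a0),2).tolist(),round(-2*d/360,2)],"rot":[0,0,0]} for d in ds])
E
python3 -c "
from arc import *
print(arc(135,[4,*range(12,136,9),135,135]))"
```

```text
[{"offset": [0.21, 0.2, -0.02], "rot": [0, 0, 0]}, {"offset": [0.68, 0.55, -0.07], "rot": [0, 0, 0]}, {"offset": [1.26, 0.87, -0.12], "rot": [0, 0, 0]}, {"offset": [1.88, 1.09, -0.17], "rot": [0, 0, 0]}, {"offset": [2.53, 1.21, -0.22], "rot": [0, 0, 0]}, {"offset": [3.19, 1.22, -0.27], "rot": [0, 0, 0]}, {"offset": [3.84, 1.14, -0.32], "rot": [0, 0, 0]}, {"offset": [4.47, 0.95, -0.37], "rot": [0, 0, 0]}, {"offset": [5.07, 0.67, -0.42], "rot": [0, 0, 0]}, {"offset": [5.61, 0.29, -0.47], "rot": [0, 0, 0]}, {"offset": [6.09, -0.16, -0.52], "rot": [0, 0, 0]}, {"offset": [6.49, -0.68, -0.57], "rot": [0, 0, 0]}, {"offset": [6.81, -1.26, -0.62], "rot": [0, 0, 0]}, {"offset": [7.03, -1.88, -0.67], "rot": [0, 0, 0]}, {"offset": [7.15, -2.53, -0.72], "rot": [0, 0, 0]}, {"offset": [7.17, -2.97, -0.75], "rot": [0, 0, 0]}, {"offset": [7.17, -2.97, -0.75], "rot": [0, 0, 0]}]
```

{"api": "apply_moves", "payload": {"series": [{"offset": [0.21,0.2,-0.02],"rot": [0,0,0]},{"offset": [0.68,0.55,-0.07],"rot": [0,0,0]},{"offset": [1.26,0.87,-0.12],"rot": [0,0,0]},{"offset": [1.88,1.09,-0.17],"rot": [0,0,0]}]}}

```text
time: 18.1
position: [0.6558, 0.044, 0.2417]
tool_rot: [0.999, 0.053, -0.001, -0.0]
ft_force: [-2.9, 1.7, 4.5]
grip_width: 0.0196
grip_force: 19.9
```

```bash
python3 - <<'E'
from h import *
look('scene','s7',('wheel_axis','wheel_knob'))
look('side','d7',('wheel_knob',))
look('wrist','w7',('wheel_knob',))
a=cv2.imread('pics/s7.png')[150:260,260:380]; b=cv2.imread('pics/d7.png')[180:290,290:410]
cv2.imwrite('pics/sd7.png',cv2.resize(np.hstack([a,b]),(800,367),interpolation=cv2.INTER_CUBIC))
E
```

```text
t 18.1 pos [0.6558 0.044  0.2417] q [ 9.986e-01  5.270e-02 -6.000e-04 -3.000e-04] F [-2.9  1.7  4.5]
scene wheel_axis [([0.666, 0.006, 0.248], 0.74)]
scene wheel_knob [([0.656, 0.046, 0.238], 0.59)]
t 18.25 pos [0.6573 0.0442 0.2417] q [ 9.986e-01  5.270e-02  1.200e-03 -6.000e-04] F [-0.5  3.7  3.5]
side wheel_knob [([0.661, 0.047, 0.236], 0.59)]
t 18.35 pos [0.6572 0.0442 0.2416] q [ 9.986e-01  5.260e-02  1.300e-03 -7.000e-04] F [0.3 4.8 3.1]
wrist wheel_knob [([0.655, 0.044, 0.237], 0.66)]
```

The nets place the knob at the TCP, so it is following the fingers. I'll go on winding.

```bash
python3 -c "
from arc import *
print(arc(105,[5,*range(15,200,10)]))"
```

```text
[{"offset": [0.36, 0.08, -0.03], "rot": [0, 0, 0]}, {"offset": [1.09, 0.14, -0.08], "rot": [0, 0, 0]}, {"offset": [1.82, 0.08, -0.14], "rot": [0, 0, 0]}, {"offset": [2.52, -0.11, -0.19], "rot": [0, 0, 0]}, {"offset": [3.19, -0.42, -0.25], "rot": [0, 0, 0]}, {"offset": [3.79, -0.84, -0.31], "rot": [0, 0, 0]}, {"offset": [4.3, -1.36, -0.36], "rot": [0, 0, 0]}, {"offset": [4.72, -1.96, -0.42], "rot": [0, 0, 0]}, {"offset": [5.03, -2.62, -0.47], "rot": [0, 0, 0]}, {"offset": [5.22, -3.33, -0.53], "rot": [0, 0, 0]}, {"offset": [5.29, -4.06, -0.58], "rot": [0, 0, 0]}, {"offset": [5.22, -4.79, -0.64], "rot": [0, 0, 0]}, {"offset": [5.03, -5.49, -0.69], "rot": [0, 0, 0]}, {"offset": [4.72, -6.16, -0.75], "rot": [0, 0, 0]}, {"offset": [4.3, -6.76, -0.81], "rot": [0, 0, 0]}, {"offset": [3.79, -7.27, -0.86], "rot": [0, 0, 0]}, {"offset": [3.19, -7.69, -0.92], "rot": [0, 0, 0]}, {"offset": [2.52, -8.0, -0.97], "rot": [0, 0, 0]}, {"offset": [1.82, -8.19, -1.03], "rot": [0, 0, 0]}, {"offset": [1.09, -8.26, -1.08], "rot": [0, 0, 0]}]
```

{"api": "apply_moves", "payload": {"series": [{"offset": [0.36,0.08,-0.03],"rot": [0,0,0]},{"offset": [1.09,0.14,-0.08],"rot": [0,0,0]},{"offset": [1.82,0.08,-0.14],"rot": [0,0,0]},{"offset": [2.52,-0.11,-0.19],"rot": [0,0,0]},{"offset": [3.19,-0.42,-0.25],"rot": [0,0,0]},{"offset": [3.79,-0.84,-0.31],"rot": [0,0,0]},{"offset": [4.3,-1.36,-0.36],"rot": [0,0,0]},{"offset": [4.72,-1.96,-0.42],"rot": [0,0,0]},{"offset": [5.03,-2.62,-0.47],"rot": [0,0,0]},{"offset": [5.22,-3.33,-0.53],"rot": [0,0,0]}]}}

```text
time: 19.45
position: [0.7085, 0.0089, 0.2363]
tool_rot: [0.999, 0.052, -0.0, 0.001]
ft_force: [-4.6, 2.7, 6.7]
grip_width: 0.0194
grip_force: 19.8
```

```bash
python3 - <<'E'
from h import *
look('scene','s8',('wheel_knob',))
look('side','d8',('wheel_knob','foot_face'))
E
python3 -c "
from arc import *
print(arc(10,[5,*range(15,180,10)]))"
```

```text
t 19.45 pos [0.7085 0.0089 0.2363] q [ 9.986e-01  5.250e-02 -3.000e-04  6.000e-04] F [-4.6  2.7  6.7]
scene wheel_knob [([0.708, 0.011, 0.232], 0.55)]
t 19.55 pos [0.7086 0.0075 0.2362] q [ 9.987e-01  5.190e-02 -3.000e-04  1.500e-03] F [-1.9 -1.   5.6]
side wheel_knob [([0.711, 0.012, 0.229], 0.45)]
side foot_face [([0.668, 0.005, 0.092], 0.76)]
[{"offset": [0.05, -0.36, -0.03], "rot": [0, 0, 0]}, {"offset": [0.05, -1.1, -0.08], "rot": [0, 0, 0]}, {"offset": [-0.08, -1.82, -0.14], "rot": [0, 0, 0]}, {"offset": [-0.33, -2.5, -0.19], "rot": [0, 0, 0]}, {"offset": [-0.7, -3.14, -0.25], "rot": [0, 0, 0]}, {"offset": [-1.17, -3.7, -0.31], "rot": [0, 0, 0]}, {"offset": [-1.73, -4.17, -0.36], "rot": [0, 0, 0]}, {"offset": [-2.36, -4.54, -0.42], "rot": [0, 0, 0]}, {"offset": [-3.05, -4.79, -0.47], "rot": [0, 0, 0]}, {"offset": [-3.77, -4.91, -0.53], "rot": [0, 0, 0]}, {"offset": [-4.5, -4.91, -0.58], "rot": [0, 0, 0]}, {"offset": [-5.22, -4.79, -0.64], "rot": [0, 0, 0]}, {"offset": [-5.91, -4.54, -0.69], "rot": [0, 0, 0]}, {"offset": [-6.55, -4.17, -0.75], "rot": [0, 0, 0]}, {"offset": [-7.11, -3.7, -0.81], "rot": [0, 0, 0]}, {"offset": [-7.58, -3.14, -0.86], "rot": [0, 0, 0]}, {"offset": [-7.94, -2.5, -0.92], "rot": [0, 0, 0]}, {"offset": [-8.19, -1.82, -0.97], "rot": [0, 0, 0]}]
```

{"api": "apply_moves", "payload": {"series": [{"offset": [0.05,-0.36,-0.03],"rot": [0,0,0]},{"offset": [0.05,-1.1,-0.08],"rot": [0,0,0]},{"offset": [-0.08,-1.82,-0.14],"rot": [0,0,0]},{"offset": [-0.33,-2.5,-0.19],"rot": [0,0,0]},{"offset": [-0.7,-3.14,-0.25],"rot": [0,0,0]},{"offset": [-1.17,-3.7,-0.31],"rot": [0,0,0]},{"offset": [-1.73,-4.17,-0.36],"rot": [0,0,0]},{"offset": [-2.36,-4.54,-0.42],"rot": [0,0,0]},{"offset": [-3.05,-4.79,-0.47],"rot": [0,0,0]},{"offset": [-3.77,-4.91,-0.53],"rot": [0,0,0]},{"offset": [-4.5,-4.91,-0.58],"rot": [0,0,0]},{"offset": [-5.22,-4.79,-0.64],"rot": [0,0,0]},{"offset": [-5.91,-4.54,-0.69],"rot": [0,0,0]},{"offset": [-6.55,-4.17,-0.75],"rot": [0,0,0]},{"offset": [-7.11,-3.7,-0.81],"rot": [0,0,0]},{"offset": [-7.58,-3.14,-0.86],"rot": [0,0,0]},{"offset": [-7.94,-2.5,-0.92],"rot": [0,0,0]},{"offset": [-8.19,-1.82,-0.97],"rot": [0,0,0]}]}}

```text
time: 21.5
position: [0.6266, -0.0091, 0.2268]
tool_rot: [0.999, 0.053, 0.0, 0.001]
ft_force: [2.7, -1.6, 5.4]
grip_width: 0.0194
grip_force: 19.9
```

```bash
python3 - <<'E'
from h import *
look('scene','s9',('wheel_knob',))
look('side','d9',('wheel_knob','foot_face'))
E
python3 -c "
from arc import *
print(arc(195,[5,*range(15,160,10)]))"
```

```text
t 21.5 pos [ 0.6266 -0.0091  0.2268] q [9.986e-01 5.270e-02 4.000e-04 1.500e-03] F [ 2.7 -1.6  5.4]
scene wheel_knob [([0.627, -0.008, 0.221], 0.42)]
t 21.6 pos [ 0.6262 -0.0079  0.2268] q [9.986e-01 5.300e-02 1.000e-04 6.000e-04] F [2.  0.9 6.3]
side wheel_knob [([0.624, -0.006, 0.222], 0.45)]
side foot_face [([0.664, 0.005, 0.077], 0.63)]
[{"offset": [-0.08, 0.36, -0.03], "rot": [0, 0, 0]}, {"offset": [-0.14, 1.09, -0.08], "rot": [0, 0, 0]}, {"offset": [-0.08, 1.82, -0.14], "rot": [0, 0, 0]}, {"offset": [0.11, 2.52, -0.19], "rot": [0, 0, 0]}, {"offset": [0.42, 3.19, -0.25], "rot": [0, 0, 0]}, {"offset": [0.84, 3.79, -0.31], "rot": [0, 0, 0]}, {"offset": [1.36, 4.3, -0.36], "rot": [0, 0, 0]}, {"offset": [1.96, 4.72, -0.42], "rot": [0, 0, 0]}, {"offset": [2.62, 5.03, -0.47], "rot": [0, 0, 0]}, {"offset": [3.33, 5.22, -0.53], "rot": [0, 0, 0]}, {"offset": [4.06, 5.29, -0.58], "rot": [0, 0, 0]}, {"offset": [4.79, 5.22, -0.64], "rot": [0, 0, 0]}, {"offset": [5.49, 5.03, -0.69], "rot": [0, 0, 0]}, {"offset": [6.16, 4.72, -0.75], "rot": [0, 0, 0]}, {"offset": [6.76, 4.3, -0.81], "rot": [0, 0, 0]}, {"offset": [7.27, 3.79, -0.86], "rot": [0, 0, 0]}]
```

{"api": "apply_moves", "payload": {"series": [{"offset": [-0.08,0.36,-0.03],"rot": [0,0,0]},{"offset": [-0.14,1.09,-0.08],"rot": [0,0,0]},{"offset": [-0.08,1.82,-0.14],"rot": [0,0,0]},{"offset": [0.11,2.52,-0.19],"rot": [0,0,0]},{"offset": [0.42,3.19,-0.25],"rot": [0,0,0]},{"offset": [0.84,3.79,-0.31],"rot": [0,0,0]},{"offset": [1.36,4.3,-0.36],"rot": [0,0,0]},{"offset": [1.96,4.72,-0.42],"rot": [0,0,0]},{"offset": [2.62,5.03,-0.47],"rot": [0,0,0]},{"offset": [3.33,5.22,-0.53],"rot": [0,0,0]},{"offset": [4.06,5.29,-0.58],"rot": [0,0,0]},{"offset": [4.79,5.22,-0.64],"rot": [0,0,0]},{"offset": [5.49,5.03,-0.69],"rot": [0,0,0]},{"offset": [6.16,4.72,-0.75],"rot": [0,0,0]},{"offset": [6.76,4.3,-0.81],"rot": [0,0,0]},{"offset": [7.27,3.79,-0.86],"rot": [0,0,0]}]}}

```text
time: 23.35
position: [0.6983, 0.031, 0.2182]
tool_rot: [0.999, 0.053, -0.001, -0.001]
ft_force: [0.7, 2.9, 7.1]
grip_width: 0.0196
grip_force: 19.9
```

```bash
cat > tan.py <<'E'
from rig import get_obs
import numpy as np
C=np.array([.6676,.0035])
o=get_obs(); p=o['position'][:2]-C; a=np.degrees(np.arctan2(p[1],p[0])); r=p/np.hypot(*p); f=o['ft_force'][:2]
t=np.array([r[1],-r[0]])
print('t',o['time'],'ang',a.round(1),'wheel',round(185.9-a+360,1),'r',(np.hypot(*p)*1e3).round(1),'z',o['position'][2].round(4),'Ftan',(f@t).round(2),'Frad',(f@r).round(2))
E
python3 tan.py; python3 -c "
from arc import *
for a in (40,15,-5): print(arc(a,[5,10,15,20,25] if a>39 else [5,10,15,20]))"
```

```text
t 23.35 ang 41.8 wheel 504.1 r 41.3 z 0.2182 Ftan -1.68 Frad 2.43
[{"offset": [0.22, -0.29, -0.03], "rot": [0, 0, 0]}, {"offset": [0.42, -0.6, -0.06], "rot": [0, 0, 0]}, {"offset": [0.59, -0.92, -0.08], "rot": [0, 0, 0]}, {"offset": [0.73, -1.26, -0.11], "rot": [0, 0, 0]}, {"offset": [0.84, -1.61, -0.14], "rot": [0, 0, 0]}]
[{"offset": [0.08, -0.36, -0.03], "rot": [0, 0, 0]}, {"offset": [0.13, -0.72, -0.06], "rot": [0, 0, 0]}, {"offset": [0.14, -1.09, -0.08], "rot": [0, 0, 0]}, {"offset": [0.13, -1.45, -0.11], "rot": [0, 0, 0]}]
[{"offset": [-0.05, -0.36, -0.03], "rot": [0, 0, 0]}, {"offset": [-0.13, -0.72, -0.06], "rot": [0, 0, 0]}, {"offset": [-0.24, -1.07, -0.08], "rot": [0, 0, 0]}, {"offset": [-0.38, -1.41, -0.11], "rot": [0, 0, 0]}]
```

{"api": "apply_moves", "payload": {"series": [{"offset": [0.22,-0.29,-0.03],"rot": [0,0,0]},{"offset": [0.42,-0.6,-0.06],"rot": [0,0,0]},{"offset": [0.59,-0.92,-0.08],"rot": [0,0,0]},{"offset": [0.73,-1.26,-0.11],"rot": [0,0,0]},{"offset": [0.84,-1.61,-0.14],"rot": [0,0,0]}]}}

```text
time: 23.85
position: [0.7071, 0.0146, 0.2167]
tool_rot: [0.999, 0.053, -0.0, -0.0]
ft_force: [1.4, 3.1, 6.2]
grip_width: 0.0194
grip_force: 19.9
```

```bash
python3 tan.py
```

```text
t 23.85 ang 15.6 wheel 530.3 r 41.1 z 0.2167 Ftan -2.59 Frad 2.13
```

{"api": "apply_moves", "payload": {"series": [{"offset": [0.08,-0.36,-0.03],"rot": [0,0,0]},{"offset": [0.13,-0.72,-0.06],"rot": [0,0,0]},{"offset": [0.14,-1.09,-0.08],"rot": [0,0,0]},{"offset": [0.13,-1.45,-0.11],"rot": [0,0,0]}]}}

```text
time: 24.25
position: [0.7085, -0.0003, 0.2156]
tool_rot: [0.999, 0.053, -0.0, -0.0]
ft_force: [1.1, 3.9, 6.9]
grip_width: 0.0198
grip_force: 19.9
```

```bash
python3 tan.py
```

```text
t 24.25 ang -5.3 wheel 551.2 r 41.1 z 0.2156 Ftan -3.94 Frad 0.73
```

{"api": "apply_moves", "payload": {"series": [{"offset": [-0.05,-0.36,-0.03],"rot": [0,0,0]},{"offset": [-0.13,-0.72,-0.06],"rot": [0,0,0]},{"offset": [-0.24,-1.07,-0.08],"rot": [0,0,0]},{"offset": [-0.38,-1.41,-0.11],"rot": [0,0,0]}]}}

```text
time: 24.65
position: [0.7046, -0.0146, 0.2145]
tool_rot: [0.999, 0.053, -0.0, -0.0]
ft_force: [1.7, 1.8, 6.6]
grip_width: 0.0196
grip_force: 19.9
```

```bash
python3 tan.py;  python3 -c "
from arc import *
for a in (-25,-35,-45,-55,-65,-75,-85): print(a,arc(a,[3,6.5,10]))"
```

```text
t 24.65 ang -26.0 wheel 571.9 r 41.2 z 0.2145 Ftan -2.37 Frad 0.68
-25 [{"offset": [-0.1, -0.2, -0.02], "rot": [0, 0, 0]}, {"offset": [-0.23, -0.42, -0.04], "rot": [0, 0, 0]}, {"offset": [-0.37, -0.63, -0.06], "rot": [0, 0, 0]}]
-35 [{"offset": [-0.13, -0.18, -0.02], "rot": [0, 0, 0]}, {"offset": [-0.29, -0.37, -0.04], "rot": [0, 0, 0]}, {"offset": [-0.47, -0.56, -0.06], "rot": [0, 0, 0]}]
-45 [{"offset": [-0.16, -0.15, -0.02], "rot": [0, 0, 0]}, {"offset": [-0.36, -0.32, -0.04], "rot": [0, 0, 0]}, {"offset": [-0.56, -0.47, -0.06], "rot": [0, 0, 0]}]
-55 [{"offset": [-0.18, -0.12, -0.02], "rot": [0, 0, 0]}, {"offset": [-0.4, -0.25, -0.04], "rot": [0, 0, 0]}, {"offset": [-0.63, -0.37, -0.06], "rot": [0, 0, 0]}]
-65 [{"offset": [-0.2, -0.09, -0.02], "rot": [0, 0, 0]}, {"offset": [-0.44, -0.18, -0.04], "rot": [0, 0, 0]}, {"offset": [-0.69, -0.25, -0.06], "rot": [0, 0, 0]}]
-75 [{"offset": [-0.21, -0.05, -0.02], "rot": [0, 0, 0]}, {"offset": [-0.47, -0.1, -0.04], "rot": [0, 0, 0]}, {"offset": [-0.72, -0.13, -0.06], "rot": [0, 0, 0]}]
-85 [{"offset": [-0.22, -0.01, -0.02], "rot": [0, 0, 0]}, {"offset": [-0.48, -0.01, -0.04], "rot": [0, 0, 0]}, {"offset": [-0.73, 0.0, -0.06], "rot": [0, 0, 0]}]
```

{"api": "apply_moves", "payload": {"series": [{"offset": [-0.1,-0.2,-0.02],"rot": [0,0,0]},{"offset": [-0.23,-0.42,-0.04],"rot": [0,0,0]},{"offset": [-0.37,-0.63,-0.06],"rot": [0,0,0]}]}}

```text
time: 24.95
position: [0.7009, -0.0209, 0.2139]
tool_rot: [0.999, 0.053, -0.0, 0.0]
ft_force: [1.4, 2.3, 6.3]
grip_width: 0.019
grip_force: 19.9
```

```bash
python3 tan.py
```

```text
t 24.95 ang -36.2 wheel 582.1 r 41.3 z 0.2139 Ftan -2.67 Frad -0.19
```

{"api": "apply_moves", "payload": {"series": [{"offset": [-0.13,-0.18,-0.02],"rot": [0,0,0]},{"offset": [-0.29,-0.37,-0.04],"rot": [0,0,0]},{"offset": [-0.47,-0.56,-0.06],"rot": [0,0,0]}]}}

```text
time: 25.25
position: [0.6962, -0.0265, 0.2133]
tool_rot: [0.999, 0.053, -0.0, -0.0]
ft_force: [2.0, 2.7, 7.1]
grip_width: 0.0194
grip_force: 19.9
```

```bash
python3 tan.py
```

```text
t 25.25 ang -46.4 wheel 592.3 r 41.4 z 0.2133 Ftan -3.31 Frad -0.54
```

{"api": "apply_moves", "payload": {"series": [{"offset": [-0.16,-0.15,-0.02],"rot": [0,0,0]},{"offset": [-0.36,-0.32,-0.04],"rot": [0,0,0]},{"offset": [-0.56,-0.47,-0.06],"rot": [0,0,0]}]}}

```text
time: 25.55
position: [0.6905, -0.0311, 0.2128]
tool_rot: [0.999, 0.053, -0.0, -0.0]
ft_force: [1.2, 2.2, 6.0]
grip_width: 0.0197
grip_force: 19.9
```

```bash
python3 tan.py; python3 - <<'E'
from h import *
look('side','d10',('wheel_knob','foot_face','stone'))
im=cv2.imread('pics/d10.png')[190:300,270:430]
cv2.imwrite('pics/d10c.png',cv2.resize(im,(800,550),interpolation=cv2.INTER_CUBIC))
E
python3 tan.py
```

```text
t 25.55 ang -56.5 wheel 602.4 r 41.5 z 0.2128 Ftan -2.24 Frad -1.16
t 25.55 pos [ 0.6905 -0.0311  0.2128] q [ 9.986e-01  5.270e-02 -3.000e-04 -0.000e+00] F [1.2 2.2 6. ]
side wheel_knob [([0.692, -0.028, 0.21], 0.69)]
side foot_face [([0.666, 0.003, 0.067], 0.96)]
side stone [([0.469, -0.117, 0.003], 0.88)]
t 25.75 ang -57.0 wheel 602.9 r 41.5 z 0.2128 Ftan -1.54 Frad -0.51
```

View pics/d10c.png

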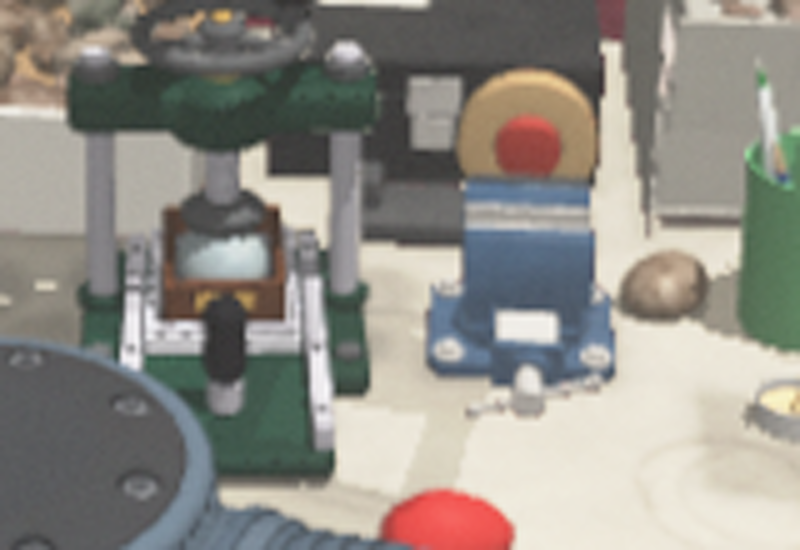

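The foot at (222,215) is right over the stone at (222,255), just about to touch it. The cradle is inside the rim.

{"api": "apply_moves", "payload": {"series": [{"offset": [-0.18,-0.12,-0.02],"rot": [0,0,0]},{"offset": [-0.4,-0.25,-0.04],"rot": [0,0,0]},{"offset": [-0.63,-0.37,-0.06],"rot": [0,0,0]}]}}

```text
time: 26.05
position: [0.6845, -0.0346, 0.2123]
tool_rot: [0.999, 0.053, 0.0, -0.0]
ft_force: [1.4, 2.7, 6.9]
grip_width: 0.0196
grip_force: 19.9
```

```bash
python3 tan.py
```

```text
t 26.05 ang -66.1 wheel 612.0 r 41.7 z 0.2123 Ftan -2.35 Frad -1.9
```

{"api": "apply_moves", "payload": {"series": [{"offset": [-0.2,-0.09,-0.02],"rot": [0,0,0]},{"offset": [-0.44,-0.18,-0.04],"rot": [0,0,0]},{"offset": [-0.69,-0.25,-0.06],"rot": [0,0,0]}], "newtons": 35}}

```text
time: 26.35
position: [0.6781, -0.037, 0.2118]
tool_rot: [0.999, 0.053, 0.001, -0.0]
ft_force: [3.4, 2.4, 6.2]
grip_width: 0.019
grip_force: 34.8
```

```bash
python3 tan.py
```

```text
t 26.35 ang -75.4 wheel 621.3 r 41.9 z 0.2118 Ftan -3.9 Frad -1.46
```

{"api": "apply_moves", "payload": {"series": [{"offset": [-0.21,-0.05,-0.02],"rot": [0,0,0]},{"offset": [-0.47,-0.1,-0.04],"rot": [0,0,0]},{"offset": [-0.72,-0.13,-0.06],"rot": [0,0,0]}]}}

```text
time: 26.65
position: [0.6716, -0.0383, 0.2113]
tool_rot: [0.999, 0.053, 0.002, -0.0]
ft_force: [5.6, 2.3, 6.3]
grip_width: 0.019
grip_force: 34.8
```

```bash
python3 tan.py; python3 -c "
from arc import *
for a in (-85,-90,-95,-100,-105): print(a,arc(a,[2,3.5,5]))"
```

```text
t 26.65 ang -84.5 wheel 630.4 r 42.0 z 0.2113 Ftan -5.81 Frad -1.72
-85 [{"offset": [-0.15, -0.01, -0.01], "rot": [0, 0, 0]}, {"offset": [-0.26, -0.01, -0.02], "rot": [0, 0, 0]}, {"offset": [-0.37, -0.02, -0.03], "rot": [0, 0, 0]}]
-90 [{"offset": [-0.15, 0.0, -0.01], "rot": [0, 0, 0]}, {"offset": [-0.26, 0.01, -0.02], "rot": [0, 0, 0]}, {"offset": [-0.37, 0.02, -0.03], "rot": [0, 0, 0]}]
-95 [{"offset": [-0.15, 0.02, -0.01], "rot": [0, 0, 0]}, {"offset": [-0.25, 0.03, -0.02], "rot": [0, 0, 0]}, {"offset": [-0.36, 0.05, -0.03], "rot": [0, 0, 0]}]
-100 [{"offset": [-0.14, 0.03, -0.01], "rot": [0, 0, 0]}, {"offset": [-0.25, 0.05, -0.02], "rot": [0, 0, 0]}, {"offset": [-0.36, 0.08, -0.03], "rot": [0, 0, 0]}]
-105 [{"offset": [-0.14, 0.04, -0.01], "rot": [0, 0, 0]}, {"offset": [-0.25, 0.07, -0.02], "rot": [0, 0, 0]}, {"offset": [-0.35, 0.11, -0.03], "rot": [0, 0, 0]}]
```

{"api": "apply_moves", "payload": {"series": [{"offset": [-0.15,-0.01,-0.01],"rot": [0,0,0]},{"offset": [-0.26,-0.01,-0.02],"rot": [0,0,0]},{"offset": [-0.37,-0.02,-0.03],"rot": [0,0,0]}]}}

```text
time: 26.95
position: [0.6684, -0.0386, 0.2111]
tool_rot: [0.999, 0.053, 0.002, -0.0]
ft_force: [6.1, 3.6, 5.9]
grip_width: 0.0194
grip_force: 34.8
```

```bash
python3 tan.py
```

```text
t 26.95 ang -88.9 wheel 634.8 r 42.1 z 0.2111 Ftan -6.16 Frad -3.5
```

{"api": "apply_moves", "payload": {"series": [{"offset": [-0.15,0,-0.01],"rot": [0,0,0]},{"offset": [-0.26,0.01,-0.02],"rot": [0,0,0]},{"offset": [-0.3,0.01,-0.02],"rot": [0,0,0]}]}}

```text
time: 27.25
position: [0.6657, -0.0386, 0.2109]
tool_rot: [0.999, 0.053, 0.002, 0.0]
ft_force: [5.6, 2.0, 5.3]
grip_width: 0.019
grip_force: 34.8
```

```bash
python3 tan.py
```

```text
t 27.25 ang -92.6 wheel 638.5 r 42.1 z 0.2109 Ftan -5.54 Frad -2.23
```

{"api": "apply_moves", "payload": {"series": [{"offset": [-0.08,0.0,-0.01],"rot": [0,0,0]}]}}

```text
time: 27.35
position: [0.6651, -0.0386, 0.2109]
tool_rot: [0.999, 0.053, 0.003, 0.0]
ft_force: [5.6, 2.7, 5.0]
grip_width: 0.0192
grip_force: 34.8
```

{"api": "apply_moves", "payload": {"series": [{"offset": [-0.08,0.01,0],"rot": [0,0,0]}]}}

```text
time: 27.45
position: [0.6643, -0.0386, 0.2108]
tool_rot: [0.999, 0.053, 0.003, 0.0]
ft_force: [6.3, 1.8, 4.2]
grip_width: 0.0196
grip_force: 34.8
```

{"api": "apply_moves", "payload": {"series": [{"offset": [-0.08,0.01,-0.01],"rot": [0,0,0]}]}}

```text
time: 27.55
position: [0.6636, -0.0385, 0.2108]
tool_rot: [0.999, 0.053, 0.003, 0.0]
ft_force: [6.7, 2.6, 4.8]
grip_width: 0.0194
grip_force: 34.8
```

```bash
python3 tan.py; python3 - <<'E'
from h import *
look('side','d11',('wheel_knob','foot_face'))
E
python3 tan.py
```

```text
t 27.55 ang -95.4 wheel 641.3 r 42.2 z 0.2108 Ftan -6.46 Frad -3.19
t 27.55 pos [ 0.6636 -0.0385  0.2108] q [9.986e-01 5.260e-02 2.800e-03 2.000e-04] F [6.7 2.6 4.8]
side wheel_knob [([0.667, -0.035, 0.206], 0.54)]
side foot_face [([0.667, 0.002, 0.064], 0.68)]
t 27.7 ang -95.6 wheel 641.5 r 42.2 z 0.2108 Ftan -5.67 Frad -2.62
```

{"api": "apply_moves", "payload": {"series": [{"offset": [0,0,0],"rot": [0,0,0]},{"offset": [0,0,0],"rot": [0,0,0]},{"offset": [0,0,0],"rot": [0,0,0]},{"offset": [0,0,0],"rot": [0,0,0]},{"offset": [0,0,0],"rot": [0,0,0]}], "hand": 0.55}}

```text
time: 28.2
position: [0.6609, -0.039, 0.2092]
tool_rot: [0.999, 0.053, -0.001, -0.0]
ft_force: [-0.3, -0.8, 0.3]
grip_width: 0.0457
grip_force: 0.0
```

{"api": "apply_moves", "payload": {"series": [{"offset": [0,0,1],"rot": [0,0,0]},{"offset": [0,0,3],"rot": [0,0,0]},{"offset": [0,0,6],"rot": [0,0,0]},{"offset": [0,0,10],"rot": [0,0,0]},{"offset": [-3,0,14],"rot": [0,0,0]},{"offset": [-7,0,17],"rot": [0,0,0]},{"offset": [-11,0,17],"rot": [0,0,0]},{"offset": [-13,0,17],"rot": [0,0,0]},{"offset": [-13,0,17],"rot": [0,0,0]},{"offset": [-13,0,17],"rot": [0,0,0]}]}}

```text
time: 29.2
position: [0.5321, -0.039, 0.3809]
tool_rot: [0.999, 0.052, 0.001, 0.0]
ft_force: [0.4, 0.4, -0.3]
grip_width: 0.048
grip_force: 0.0
```

```bash
python3 - <<'E'
from h import *
for c in ('wrist','scene','side'): look(c,'f'+c,('wheel_knob','foot_face','bed_knob','gift_box','jar','crystal_tower'))
E
```

```text
t 29.2 pos [ 0.5321 -0.039   0.3809] q [9.986e-01 5.240e-02 1.200e-03 4.000e-04] F [ 0.4  0.4 -0.3]
wrist wheel_knob [([0.666, -0.038, 0.208], 0.73)]
wrist foot_face []
wrist bed_knob [([0.556, -0.006, 0.064], 0.58)]
wrist gift_box [([0.431, 0.264, 0.001], 0.89)]
wrist jar [([0.519, 0.192, 0.0], 0.75)]
wrist crystal_tower [([0.727, 0.194, -0.001], 0.95)]
t 29.55 pos [ 0.5322 -0.0389  0.3793] q [ 9.986e-01  5.260e-02 -3.000e-04 -1.000e-04] F [0.6 0.  0.8]
scene wheel_knob [([0.663, -0.037, 0.207], 0.44)]
scene foot_face [([0.666, 0.002, 0.064], 0.98)]
scene bed_knob [([0.56, -0.009, 0.062], 0.56)]
scene gift_box [([0.427, 0.267, 0.0], 0.77)]
scene jar [([0.512, 0.196, 0.001], 0.69)]
scene crystal_tower [([0.732, 0.188, 0.001], 0.71), ([0.664, 0.004, 0.038], 0.51)]
t 29.9 pos [ 0.5316 -0.0389  0.3798] q [ 9.986e-01  5.260e-02 -1.000e-04 -0.000e+00] F [0.8 0.2 0.1]
side wheel_knob [([0.667, -0.036, 0.204], 0.42)]
side foot_face [([0.666, 0.005, 0.063], 0.85), ([0.667, 0.004, 0.031], 0.64)]
side bed_knob [([0.557, -0.007, 0.064], 0.87)]
side gift_box [([0.665, 0.003, 0.027], 0.17)]
side jar []
side crystal_tower [([0.727, 0.194, -0.004], 0.71)]
```

```bash
python3 -c "
from rig import hand_in
print(hand_in())"
```

```text
the job is handed in; nothing more can be done
None
```

The job is handed in, with no verdict returned: the cradle is in the bed, the bed is pushed fully home, and the foot is wound onto the stone at an estimated 45–48 N from the wheel's feel and angle. The gripper has let go, and the gift box, jar and tower are where they started.

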